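# Bolt the sprung lid of an engraver's stock case

## Task

Press the case's sprung lid right down onto its sill and, keeping it down, push its steel bolt across until the tip sits fully home against the bottom of the keeper, then let go so that the bolt alone holds the lid. Do it by feel, as the sill's height is not known: press the lid and the bolt only gently against their stops (they must never take more than about 25 N), and leave the bowl, mallet and pot where they are.

Things in the scene. Friction and masses are not known exactly. Their poses are not given: they have to be found in the camera images.
- case: Dark wooden stock case, fixed, 240 (x) x 360 (y) x 86 mm high. Origin: centre of its underside; z up, y along its front edge towards the keeper, -x its front (robot side). Its top is the lid from y = -180 to 80 mm, and a fixed deck (86 mm high) from 84 to 180 mm. The lid's hinge axis runs along y at x = 120, z = 74 mm. The lid's front edge comes down on the sill.
- lid (a joint): Opening angle of the 16 mm thick wooden lid (rad): 0 = level, positive = front edge up. Springs hold it ajar at about 0.3 to 0.36. It lands on the sill somewhere between 0 and 0.121, different each time. Keeping it down takes 2 to 11 N downwards at the tab, hinge friction included; let go unbolted, it rises.
- bolt (a joint): How far the bolt has been slid along the case's +y (m). Starts at 0 to 0.012. Home (tip on the keeper's bottom) lies at about 0.046 to 0.054, depending on where the keeper is. Sliding friction about 2 N.
- knob (a point): Grip point on the bolt's upright steel tab, 46 mm above the bolt's axis. The tab is 14 mm (across the bolt) x 16 mm (along it), its top 16 mm above this point. It turns with the lid about the hinge: at lid 0, bolt 0 this point is at x = -95, y = -10, z = 144 mm in the case's frame. Two steel guides for the bolt stand 20 mm above the lid's top, either side of the tab.
- bolt_tip (a point): Centre of the bolt's tip. The bolt is a 10 x 10 mm square steel bar along the case's y, its axis 12 mm above the lid's top. The tip is 70 mm ahead (+y) of the tab's centre and has a 3 mm long, 6 mm square nose.
- keeper_end (a point): Centre of the keeper's closed bottom, 20 mm inside the mouth along y: the bolt's hard stop. Along y it is true; its height is that of the bar's lowest setting, so the real one is 0 to 26 mm higher.
- bowl: Loose brass bowl, 90 mm across, 50 mm high, left of the case. Origin: centre of its underside. Leave alone.
- mallet: Loose hammer lying right of the case. Origin under its middle. Leave alone.
- pot: Loose copper pot, 84 mm across, 150 mm high, in front of the case, to the left. Origin: centre of its underside. Leave alone.
- strike: Fixed foot, on the case's front, of a steel strike bar that carries both sill and keeper. The bar is set 0 to 26 mm above its lowest setting, different each time and not measured: feel for it. Origin: under the keeper's mouth, 12 mm below its middle at the lowest setting; y points into the keeper, parallel to the case's y.
- sill (a point): Top centre of the sill at its lowest setting (the real one is 0 to 26 mm higher): a steel lip 24 x 250 mm along y under the lid's front edge, the lid's hard stop.
- keeper_mouth (a point): Middle of the keeper's mouth at its lowest setting (the real one is 0 to 26 mm higher, as much as the sill). The keeper is a steel box 32 x 26 mm, its top 15 mm above the mouth's middle; the mouth is 14 mm high, 20 mm wide. With the lid down on the sill the bolt meets it, with 1 to 2 mm clearance above and below; with the lid higher it strikes the keeper's face.

How it is judged:
On the way:
1. the lid is pressed down while the bolt is still clear of the keeper (value of joint lid below 0.135 rad and y of bolt_tip in the frame of strike below 0.001 m), for 0.1 s.
At the end, for the whole second after the job is handed in: The bolt's tip is inside the keeper, within 2 mm of its bottom along the bolt's line, the lid stays down (below 0.15 rad) held by the bolt alone, and both are at rest (y of bolt_tip in the frame of keeper_end above -0.002 m and value of joint lid below 0.15 rad and velocity of joint lid below 0.02 rad/s and velocity of joint bolt below 0.005 m/s); the robot touches nothing.
It fails at once if the lid, the bolt or anything else presses on the strike (sill and keeper) with more than 25 N (contact force between strike and anything else above 25 N).
It fails at once if the bowl, mallet or pot is moved more than 20 mm (distance of any of bowl, mallet, pot from where it was at the start of the episode above 0.02 m).
It also fails if it takes over 72 s, if anything falls off the work surface, if the arm or the gripper's body presses on something with over 40 N, if the wrist force passes 120 N, or if a joint passes its speed limit or range.

## Robot

A 6-joint arm with a two-finger parallel gripper is mounted at the origin on the work surface. World frame = base frame: x ahead of the robot, y to its left, z up, the work surface at z = 0. Lengths are in m, angles in rad, forces in N, time in s.
With the tool pointing down it reaches from about 0.325 to 0.9 m from the base axis. Payload 6.1 kg.
Tool frame: the origin (TCP) lies midway between the tips of the shut fingers; the grasp point (between the pads) lies 19 mm behind it; z points along the fingers, y is the line along which they close (so a half turn about z gives the same grasp; the last joint's range is limited). The gripper opens to 85 mm and grips with 20 to 120 N. Pads are 22 mm wide; open, the fingers measure 114 mm over their backs; the gripper's body (76 mm by 85 mm) begins 54 mm behind the grasp point. The pads swing forward as they close: fully open they stand 13 mm farther back than shut.
Start: joints at [1.038, 0.22, 1.526, -0, 1.395, -0.126], TCP at [0.247, 0.574, 0.231] pointing down, gripper open.
Joint ranges: [-2.98, 2.98], [-0.91, 2.08], [0.09, 2.57], [-1.24, 4.39], [0.2, 2.65], [-2.68, 2.68]. Speed limits (rad/s): [2.57, 2.57, 3.01, 3.14, 3.14, 3.14].

## Interface

Orientations are given as [roll, pitch, yaw] about the fixed x, y, z axes, in that order (R = Rz(yaw) Ry(pitch) Rx(roll)).
In Python, from plant import movep, move_l, set_joints, gripper_to, hold, inverse_kinematics, observe, get_image, get_calibration, Unreachable, job_done gives the robot as it stands. Calls block until the motion is done:
- movep(position, orientation): joint-space move of the TCP to a pose.
- move_l(position, feed=0.15, rotation=None, max_force=None): straight line of the TCP; rotation=None keeps the orientation; feed is the mean speed in m/s. With max_force (N) it stops when the force on the tool has changed by that much, and returns True; else False.
- set_joints(angles): joint-space move.
- gripper_to(opening, f_grip=None): finger opening in m; f_grip is the grip in N (None keeps the last); returns when the fingers have stopped.
- hold(seconds).
- inverse_kinematics(position, orientation): joint angles nearest the present ones, or None.
- observe(): the state.
- get_image(name): name is "side" or "top"; returns (picture, depth): 384x512x3 uint8, red, green, blue; 384x512 float32, m along the optical axis (not along the pixel's ray), 0 where there is no reading.
- get_calibration(name): a dict with "intrinsics" (3x3 intrinsics, pixels), "world_from_camera" (4x4, takes a point from camera to world coordinates). Camera axes: x right, y down, z forward; pixel columns grow to the right and rows downward; lengths in m; the calibration is good to about 2 mm. A picture is of the moment at which its call begins. get_calibration takes no time and is no camera call.
A pose or a line that the arm cannot do raises Unreachable and nothing moves.
- job_done(): hands the job in; it is judged then, once.
The state is a dict: "time_s": time; "q": joint angles; "joint_velocities": joint speeds; "joint_torque": joint torques, N m; "eef_pos": TCP position; "tcp_rot": TCP orientation; "ft_force": force on the tool from outside, world axes, zero at the start; "torque": the same for the moment, N m; "opening": finger opening in m; "grasp_force": force on a finger pad.
Only numpy, scipy, OpenCV 4.12 (cv2) and the standard library are available. Lean on these libraries where they do the work, as an engineer would, in place of code of your own. Each camera call takes 0.05 s, during which the arm holds its last target. There are 200 camera calls.

## Working session

There is one attempt and no reset: what is moved stays moved. The work goes in short steps, each a Python script; the robot and the scene stay as the last script left them, time stands still between calls to the robot, and variables do not carry over. Pictures are saved under pics/ and viewed, at most 10 in all, crops included, and the job is handed in when it is done.

```bash
ls; mkdir -p pics; python3 - <<'E'
from plant import *
import cv2,numpy as np
s=observe();print(s)
for n in("top","side"):
    im,d=get_image(n);np.savez('pics/%s0.npz'%n,im=im,d=d)
    cv2.imwrite('pics/%s0.png'%n,cv2.resize(im[:,:,::-1],(800,600),interpolation=cv2.INTER_CUBIC))
    print(n,get_calibration(n))
E
```

```text
pics
{'time_s': 0.0, 'q': array([ 1.03790558e+00,  2.21235622e-01,  1.52767518e+00,  3.98174006e-05,
        1.39467511e+00, -1.26058741e-01]), 'joint_velocities': array([ 0.00045786,  0.0003471 ,  0.0001927 ,  0.0007512 ,  0.00037956,
       -0.00095232]), 'joint_torque': array([ 1.76421763e-04, -4.96907544e+01, -3.89387941e+01, -1.81437263e-04,
        1.11469769e-02,  1.62193485e-07]), 'eef_pos': array([0.24696081, 0.57345723, 0.23015945]), 'tcp_rot': array([-3.13962015e+00, -2.89478173e-04,  2.73475335e+00]), 'ft_force': array([-0.47200431, -0.20250445, -0.73521431]), 'torque': array([ 0.01574731, -0.0156548 ,  0.06617223]), 'grasp_force': 0.0, 'opening': 0.08580624680868157}
top {'intrinsics': array([[477.65119336,   0.        , 259.52060714],
       [  0.        , 477.65119336, 188.45642093],
       [  0.        ,   0.        ,   1.        ]]), 'world_from_camera': array([[ 0.02880561, -0.98471571,  0.17177082,  0.36944395],
       [-0.99954978, -0.02981924, -0.00332321,  0.01290246],
       [ 0.0083945 , -0.17159776, -0.98513133,  1.25010297],
       [ 0.        ,  0.        ,  0.        ,  1.        ]])}
side {'intrinsics': array([[352.24418468,   0.        , 253.12124508],
       [  0.        , 352.24418468, 192.25852241],
       [  0.        ,   0.        ,   1.        ]]), 'world_from_camera': array([[ 0.99511374, -0.07831763,  0.06012486,  0.53066227],
       [-0.09813456, -0.7174603 ,  0.68965232, -0.65591172],
       [-0.01087473, -0.69218282, -0.72164027,  0.83979387],
       [ 0.        ,  0.        ,  0.        ,  1.        ]])}
```

View pics/top0.png

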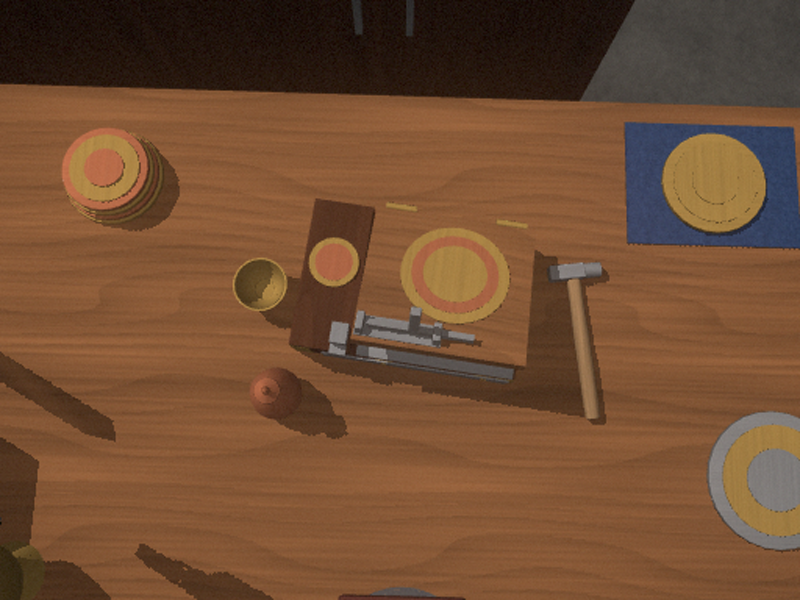

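View pics/side0.png

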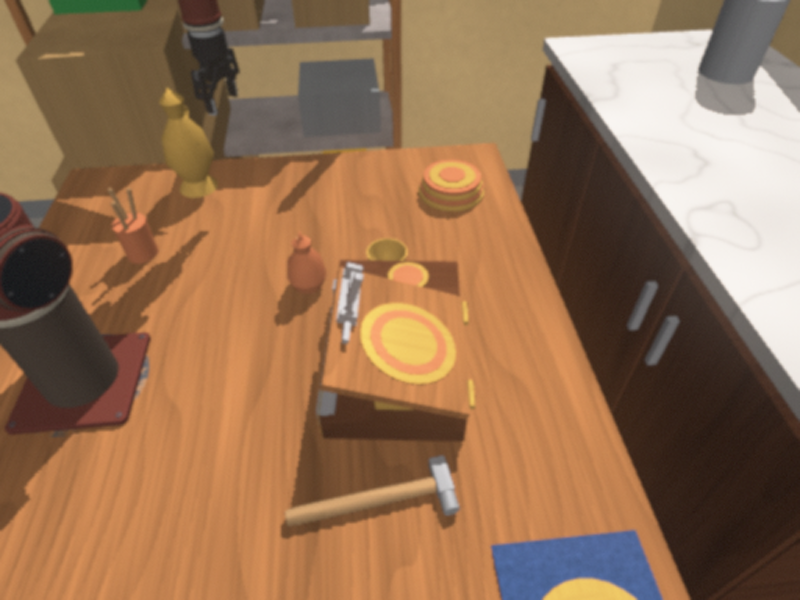

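The top view shows the case yawed about −10°, with the deck at (290–375, 200–350), the tab near (415, 318) and the keeper near (340, 335). The pot at (275, 390), bowl at (260, 285) and mallet at (585, 340) are all well clear of the tab. Next I'll take a closer crop.

```bash
python3 - <<'E'
import cv2,numpy as np
a=np.load('pics/top0.npz');im=a['im']
c=im[120:250,180:355]  # 175x130
cv2.imwrite('pics/crop1.png',cv2.resize(c[:,:,::-1],(788,585),interpolation=cv2.INTER_CUBIC)) #x4.5
E
```

```text
(no output)
```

View pics/crop1.png

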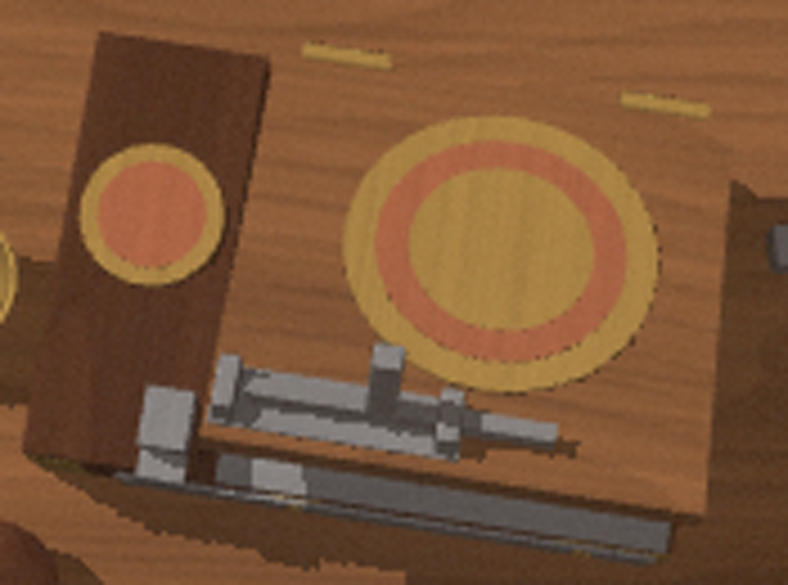

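The crop shows deck corners at back-left (98,32), front-left (24,455) and back-right (270,58). The tab's top is at (388,357), and the keeper's top is at about (168,402).

```bash
cat > h.py <<'E'
import numpy as np
from plant import *
def ray(n,u,v):
    c=get_calibration(n);T=c["world_from_camera"]
    return T[:3,:3]@np.linalg.solve(c["intrinsics"],[u,v,1]),T[:3,3]
def onplane(n,u,v,z):
    d,o=ray(n,u,v);return o+d*(z-o[2])/d[2]
def dep(n,u,v,z):
    d,o=ray(n,u,v);return o+d*z
E
python3 - <<'E'
from h import *
import json
from scipy.optimize import least_squares
C=lambda x,y:(180+x/4.503-.5+.1,120+y/4.5-.5+.1)
pc=np.array([[.12,.18],[-.12,.18],[.12,.084]])
pw=np.array([onplane('top',*C(*p),.086)[:2] for p in[(98,32),(24,455),(270,58)]])
def R(a):return np.array([[np.cos(a),-np.sin(a)],[np.sin(a),np.cos(a)]])
s=least_squares(lambda p:(pc@R(p[2]).T+p[:2]-pw).ravel(),[.6,0,-.17])
print(s.x,s.fun)
x,y,a=s.x
d=np.load('pics/top0.npz')['d']
def show(name,cx,cy):
    u,v=C(cx,cy);iu,iv=int(round(u)),int(round(v));z=np.median(d[iv-1:iv+2,iu-1:iu+2]);w=dep('top',u,v,z)
    print(name,w,'case',R(a).T@(w[:2]-[x,y]),w[2])
show('deck',60,300);show('tabtop',388,355);show('keepertop',168,402);show('lid',660,450);show('lidback',660,180);show('lid2',500,260)
show('sill',500,505)
# fit lid, bolt from tab top pixel
u,v=C(388,355)
def tab(th,b,h=.1,):  # top: z=160 -> h=86mm
    h=.086;p=np.array([.12-.215*np.cos(th)+h*np.sin(th),-.01+b]);return np.r_[R(a)@p+[x,y],.074+.215*np.sin(th)+h*np.cos(th)]
f=least_squares(lambda p:(onplane('top',u,v,tab(*p)[2])-tab(*p))[:2],[.33,.005]);print('lid,bolt',f.x)
json.dump([x,y,a],open('case.json','w'))
E
```

```text
[ 0.58499486 -0.00452444 -0.12078364] [-5.52472877e-04 -8.07813581e-04  5.67131900e-04 -1.19732183e-04
 -1.46590226e-05  9.27545764e-04]
deck [0.57289675 0.17372757 0.08619173] case [-0.03348759  0.17549566] 0.0861917262819818
tabtop [ 0.52705204 -0.00480403  0.22137839] case [-0.05748699 -0.0072591 ] 0.22137839402665893
keepertop [0.51485614 0.10974386 0.11274583] case [-0.08339593  0.10498477] 0.11274582787198262
lid [ 0.49285507 -0.14717518  0.14948782] case [-0.0742805 -0.1527134] 0.14948781821469925
lidback [ 0.6471597  -0.15351978  0.10090958] case [ 0.07966441 -0.14041958] 0.10090957519857469
lid2 [ 0.59574388 -0.06512388  0.12071078] case [ 0.01797235 -0.05886279] 0.12071078107070332
sill [ 0.46873109 -0.07094643  0.07136221] case [-0.10741353 -0.07994671] 0.07136220797659454
lid,bolt [0.31577198 0.00273934]
```

```bash
cat >> h.py <<'E'
import json
CX,CY,A=json.load(open('case.json'))
Rz=np.array([[np.cos(A),-np.sin(A),0],[np.sin(A),np.cos(A),0],[0,0,1]])
def w(p):return Rz@np.array(p)+[CX,CY,0]
def cf(): # force in case axes
    return Rz.T@np.mean([observe()['ft_force'] for _ in range(1)],0)
def tcp(th,b):  # TCP for grasp point on the knob, tool down
    return w([.12-.215*np.cos(th)+.07*np.sin(th),-.01+b,.074+.215*np.sin(th)+.07*np.cos(th)-.019])
ORI=[np.pi,0,A]
E
python3 - <<'E'
from h import *
import cv2
p=tcp(.316,.003);print(p, inverse_kinematics(p,ORI))
movep([.3,.5,.33],observe()['tcp_rot']);
movep(p+[0,0,.1],ORI)
move_l(p+[0,0,.045]);print(observe()['q'],observe()['time_s'])
print(move_l(p,feed=.06,max_force=5));hold(.3)
s=observe();print(s['eef_pos']-p,cf(),s['time_s'])
for n in("top","side"):
    im,d=get_image(n);np.savez('pics/%s1.npz'%n,im=im,d=d)
a=np.load('pics/top1.npz')['im'][120:250,180:355];b=np.load('pics/side1.npz')['im'][130:260,190:310]
cv2.imwrite('pics/c2.png',np.hstack([cv2.resize(a,(440,327)),cv2.resize(b,(302,327))])[:,:,::-1])
E
```

```text
[ 0.52200669 -0.00393066  0.18834896] [-1.58673075e-01  8.93308582e-03  1.83935481e+00 -4.44089210e-16
  1.29330476e+00  1.53290690e+00]
[-1.57977427e-01 -2.84945145e-02  1.78947543e+00  6.46832945e-05
  1.38071494e+00  1.53282660e+00] 3.2083
False
[ 2.05181705e-04 -2.85222082e-05  3.41710758e-04] [ 0.50825434 -0.41953917  1.08879889] 4.4083
```

View pics/c2.png

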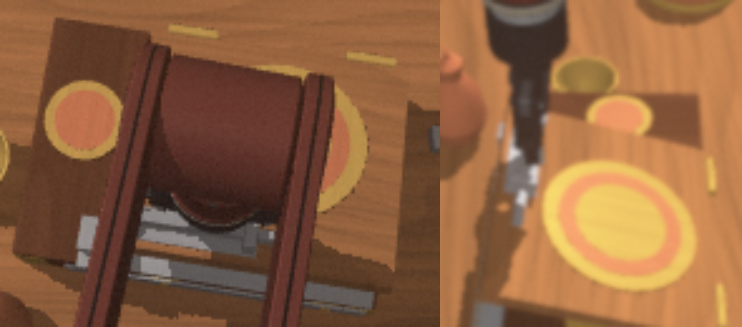

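The arm hides the tab from above. The side crop shows the fingers down around the bolt with nothing out of place, so I'll close on the tab and press in small steps.

```bash
python3 - <<'E'
from h import *
b0=cf();gripper_to(0.0,30);hold(.2)
s=observe();print('open',s['opening'],s['grasp_force'],cf()-b0,s['time_s'])
np.save('b0.npy',b0)
if .012<s['opening']<.02:
    for th in [.28,.24,.2,.17,.145]:
        hit=move_l(tcp(th,.003),feed=.05,max_force=12)
        s=observe();print(th,hit,np.round(cf()-b0,2),np.round(Rz.T@(s['eef_pos']-tcp(th,.003)),4))
        if hit:break
    print(s['time_s'],s['opening'])
E
```

```text
open 0.015555380651241313 34.40884351730347 [-0.39526717  0.20588181  0.10949487] 5.3417
0.28 False [0.56 0.02 0.03] [0.0003 0.     0.0002]
0.24 False [1.77 1.29 0.02] [0.0004 0.     0.0003]
0.2 False [2.84 0.55 0.84] [0.0004 0.     0.0002]
0.17 False [4.31 2.08 1.01] [0.0004 0.     0.0002]
0.145 False [3.99 0.44 1.68] [0.0004 0.     0.0002]
6.875 0.015341969798805562
```

```bash
python3 - <<'E'
from h import *
b0=np.load('b0.npy');th=.145
while th>-.02:
    th-=.007
    hit=move_l(tcp(th,.003),feed=.015,max_force=5);hold(.08)
    f=cf()-b0;print(round(th,3),hit,np.round(f,2),round(observe()['eef_pos'][2],4))
    if hit or f[2]>10:break
s=observe();print(s['time_s'],s['opening'],th)
E
```

```text
0.138 False [4.91 1.84 3.87] 0.1544
0.131 False [4.45 1.44 4.54] 0.1529
0.124 False [5.46 3.23 4.79] 0.1513
0.117 False [5.92 2.29 4.63] 0.1498
0.11 False [6.33 0.41 4.17] 0.1483
0.103 False [5.35 2.4  3.02] 0.1469
0.096 False [5.19 1.95 4.35] 0.1454
0.089 False [5.57 2.47 4.78] 0.1439
0.082 False [5.64 2.16 4.5 ] 0.1425
0.075 False [6.01 3.01 5.16] 0.141
0.068 False [5.1  2.2  5.23] 0.1396
0.061 False [4.97 2.39 4.85] 0.1382
0.054 False [4.1  2.73 4.92] 0.1367
0.047 False [4.45 2.33 6.05] 0.1353
0.04 False [4.2  1.6  5.14] 0.1338
0.033 False [4.05 2.56 6.72] 0.1324
0.026 False [4.37 2.43 5.83] 0.1309
0.019 False [4.39 2.81 6.43] 0.1295
0.012 False [4.29 1.97 6.84] 0.128
0.005 False [3.86 2.15 7.42] 0.1267
-0.002 True [-0.79  1.09  6.67] 0.1269
14.0 0.015525607298823036 -0.002000000000000073
```

```bash
python3 - <<'E'
from h import *
b0=np.load('b0.npy')
for i in range(3):
    p=observe()['eef_pos']
    hit=move_l(p-[0,0,.0015],feed=.006,max_force=6);hold(.15)
    fs=[]
    for _ in range(5): hold(.02);fs.append(cf()-b0)
    f=np.mean(fs,0);s=observe();print(hit,np.round(f,2),np.round(s['eef_pos'],4),s['time_s'],s['opening'])
    if f[2]>11:break
E
```

```text
True [0.12 0.53 4.28] [ 4.905e-01 -1.000e-04  1.269e-01] 14.6333 0.01564417574213596
True [-2.36  0.04  4.41] [ 0.4906 -0.      0.1269] 15.2583 0.015828065938563413
True [-1.56  0.16  3.53] [ 0.4905 -0.      0.1268] 15.8833 0.01570849746131066
```

```bash
python3 - <<'E'
from h import *
b0=np.load('b0.npy')
p=observe()['eef_pos'].copy()
for i in range(8):
    p=p-[0,0,.0002]
    move_l(p,feed=.006);fs=[]
    for _ in range(5): hold(.03);fs.append(cf()-b0)
    f=np.mean(fs,0);s=observe();print(i,np.round(f,2),np.round(s['eef_pos']-p,5),np.round(s['eef_pos'][2],5),s['time_s'])
    if f[2]>10:break
np.save('p.npy',p)
E
```

```text
0 [-0.2   1.25  4.94] [ 0.      -0.       0.00016] 0.12675 16.425
1 [-0.92  0.93  5.92] [-2.0e-05 -1.0e-05  2.8e-04] 0.12666 16.8417
2 [-1.56  0.64  7.1 ] [-0.      -0.       0.00048] 0.12666 17.2583
3 [-2.28  0.5   8.75] [ 1.0e-05 -1.0e-05  6.5e-04] 0.12664 17.675
4 [-2.92  0.83  9.95] [ 2.0e-05 -2.0e-05  8.3e-04] 0.12661 18.0917
5 [-3.5   0.35 10.98] [ 5.e-05 -4.e-05  1.e-03] 0.12658 18.5083
```

```bash
python3 - <<'E'
from h import *
b0=np.load('b0.npy');p=np.load('p.npy');ey=Rz[:,1]
def rep(t):
    fs=[]
    for _ in range(4): hold(.03);fs.append(cf()-b0)
    s=observe();print(t,np.round(np.mean(fs,0),2),np.round(Rz.T@(s['eef_pos']-p),4),s['time_s'],s['opening'])
for d in [.012,.022,.03,.036,.042,.048,.054]:
    hit=move_l(p+ey*d,feed=.015,max_force=7);rep((d,hit))
    if hit:break
E
```

```text
(0.012, False) [-3.28 -1.03 10.57] [0.0001 0.0117 0.001 ] 19.5917 0.01553274034109199
(0.022, False) [-2.83 -0.83 10.42] [0.0002 0.0218 0.001 ] 20.5417 0.015311593731664156
(0.03, False) [-2.55 -0.16 10.73] [0.0002 0.0299 0.001 ] 21.3583 0.015454760767555918
(0.036, False) [-2.44 -0.16 10.18] [0.0003 0.0359 0.001 ] 22.0417 0.015523203755920412
(0.042, False) [-2.49 -0.27 10.28] [0.0003 0.0419 0.001 ] 22.725 0.015508511104633383
(0.048, False) [-2.37  0.25  9.65] [0.0004 0.0479 0.001 ] 23.4083 0.015703229008678255
(0.054, True) [ 1.27 -1.26  3.21] [0.0003 0.0487 0.0011] 23.8083 0.015731403783835612
```

It stopped at bolt ≈0.052, inside the home range. I'll confirm with a gentle push, then release.

```bash
python3 - <<'E'
from h import *
import cv2
b0=np.load('b0.npy');ey=Rz[:,1];p=observe()['eef_pos'].copy();q=p.copy()
for i in range(8):
    q=q+ey*.0003-[0,0,.0001 if i<4 else 0]
    move_l(q,feed=.006);fs=[]
    for _ in range(4): hold(.03);fs.append(cf()-b0)
    f=np.mean(fs,0);print(i,np.round(f,2),np.round((Rz.T@(observe()['eef_pos']-p)),5))
    if f[1]<-7:break
print(observe()['time_s'])
gripper_to(.05);hold(.2);s=observe();print('rel',np.round(cf()-b0,2),s['opening'],s['time_s'])
move_l(s['eef_pos']+[0,0,.06],feed=.08)
s=observe();movep([.4,-.3,.35],s['tcp_rot']);hold(.3)
print(observe()['time_s'])
for n in("top","side"):
    im,d=get_image(n);np.savez('pics/%s2.npz'%n,im=im,d=d)
a=np.load('pics/top2.npz')['im'][120:250,180:355]
cv2.imwrite('pics/c3.png',cv2.resize(a,(788,585),interpolation=cv2.INTER_CUBIC)[:,:,::-1])
E
```

```text
0 [-0.29 -2.56  4.29] [ 1.e-05  2.e-05 -0.e+00]
1 [-0.08 -2.87  5.04] [ 2.e-05  3.e-05 -3.e-05]
2 [-0.96 -4.59  5.98] [ 4.e-05  7.e-05 -2.e-05]
3 [-1.15 -5.69  6.71] [ 3.e-05  8.e-05 -3.e-05]
4 [-1.09 -6.5   6.78] [ 3.0e-05  1.2e-04 -3.0e-05]
5 [-1.59 -8.39  7.5 ] [ 6.0e-05  1.8e-04 -2.0e-05]
26.1083
rel [ 0.87 -0.02 -0.27] 0.04981249988543605 26.7333
29.4083
```

View pics/c3.png

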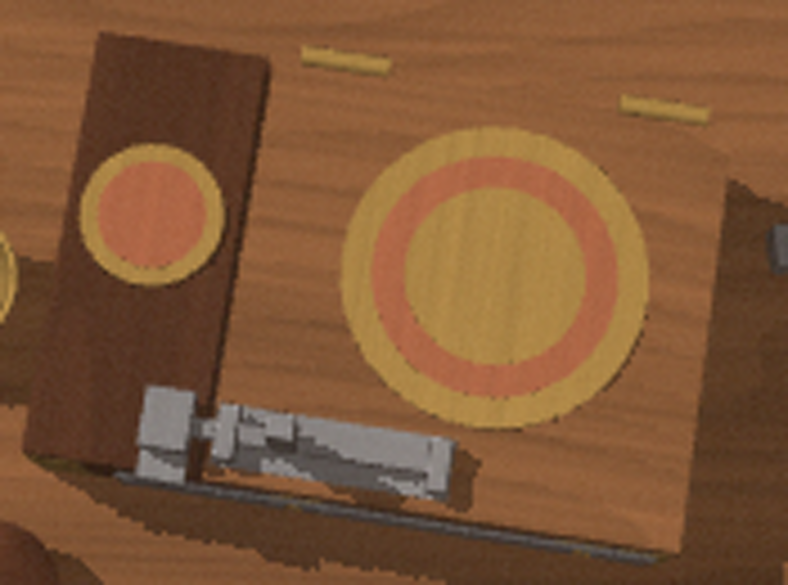

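The lid is down on its sill, and the bolt runs into the keeper at (195, 428). I'll check the insertion depth numerically.

```bash
python3 - <<'E'
from h import *
C=lambda x,y:(180+x/4.503-.4,120+y/4.5-.4)
for n,x,y,z in[('mouth face',195,395,.113),('mouth face bottom',188,480,.09),('tab back edge',298,430,.16),('tab front edge',265,425,.16)]:
    print(n,Rz.T@(onplane('top',*C(x,y),z)-[CX,CY,0]))
d=np.load('pics/top2.npz')['d']
for x,y in[(660,450),(660,180)]:
    u,v=C(x,y);print(Rz.T@(dep('top',u,v,d[round(v),round(u)])-[CX,CY,0]))
E
```

```text
mouth face [-0.0775599   0.09136865  0.113     ]
mouth face bottom [-0.12099355  0.08962648  0.09      ]
tab back edge [-0.09316108  0.03247926  0.16      ]
tab front edge [-0.09315062  0.04949432  0.16      ]
[-0.06650321 -0.16061364  0.08912246]
[ 0.08397929 -0.14234177  0.084143  ]
```

```bash
python3 -c "
from plant import *
print(job_done(),observe()['time_s'])"
```

```text
the job is handed in; nothing more can be done
the job is handed in; nothing more can be done
```

I pressed the lid down onto its sill and slid the bolt home, then let go; the bolt alone now holds the lid, and the job is handed in. By the camera, the bolt tip is within about 1 mm of the keeper's bottom and the lid sits at about 0.03 rad. Steady push forces at the tool stayed near 11 N, and the bowl, mallet and pot were not touched. The hand-in call did not report a verdict.

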